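# Put the slicer's setting block away and hold the run lever at its third click

## Robot

A 6-joint arm with a two-finger parallel gripper is mounted at the origin on the work surface. World frame = base frame: x ahead of the robot, y to its left, z up, the work surface at z = 0. Lengths are in m, angles in rad, forces in N, time in s.
With the tool pointing down it reaches from about 0.35 to 0.85 m from the base axis. Payload 8.1 kg.
Tool frame: the origin (TCP) lies at the centre of the arm's flange, where the gripper is bolted on; the fingertips stand 186 mm ahead of it and the grasp point (between the pads) lies 167 mm ahead of it; z points along the fingers, y is the line along which they close (so a half turn about z gives the same grasp; the last joint's range is limited). The gripper opens to 93 mm and grips with 3 to 60 N. Pads are 15 mm wide; open, the fingers measure 128 mm over their backs; the gripper's body (75 mm by 188 mm) begins 65 mm behind the grasp point.
Start: joints at [-1.229, 0.13, 1.488, -0, 1.523, -0.085], TCP at [0.248, -0.546, 0.405] pointing down, gripper open.
Joint ranges: [-2.96, 2.96], [-0.89, 2.26], [0.02, 2.5], [-1.34, 4.48], [0, 2.73], [-2.66, 2.66]. Speed limits (rad/s): [2.39, 2.39, 2.79, 3.14, 3.14, 3.14].

## Interface

Orientations are given as a rotation vector (axis times angle).
In Python, from plant import read_state, read_camera, camera_params, robot gives the robot as it stands.
- The arm moves only by the tool carry_out, never from a script. Its argument "targets" is a list of rows, each an object of numbers: "hand": the opening in per cent of the stroke, from 0 (shut) to 100 (fully open); "x", "y", "z": the shift along the tool's x, y, z in m; "ax", "ay", "az": the turn, a rotation vector about the tool's x, y, z in rad. In form: [{"hand": .., "x": .., "y": .., "z": .., "ax": .., "ay": .., "az": ..}, ...]. A call has 1 to 8 rows; each row is the pose to reach, as a shift and turn from the pose commanded when the call began, along the tool's axes at that moment; what a row does not reach only later rows make up. A row lasts 1/8 s, in which the tool goes at most 62.5 mm and 10.7 degrees, less where a joint would pass 70% of its speed; a pose out of reach is approached as far as the arm can. A call with a gripper value outside its range is refused whole. The fingers move at their own pace and stop on an object; "newtons" is the grip in N (left out, the last holds). Time passes only in rows, so rows that repeat a pose let the fingers close. It gives the time, the measured TCP pose, the force, the opening and the grip force at its end, in the units of the state.
- read_state(): the state, without advancing time (a new reading comes with each control period).
- read_camera(name): name is "scene" or "top" or "wrist"; returns (picture, depth): 480x640x3 uint8, blue, green, red; 480x640 float32, m along the optical axis (not along the pixel's ray), 0 where there is no reading.
- camera_params(name): a dict with "fx", "fy", "cx", "cy" (pixels), "k1" (the pictures are not rectified: a ray, as slopes to the right and down, at radius r is drawn at 1 + k1 r^2 times it, then the intrinsics apply), "position" and "rotation" of the camera in the world. Camera axes: x right, y up, looking along -z (the intrinsics and any distortion apply to the point x, -y, -z); pixel columns grow to the right and rows downward; lengths in m; the calibration is good to about 2 mm. A picture is of the moment at which its call begins: read the wrist's pose just before it. camera_params takes no time and is no camera call; for the wrist camera it gives the pose at the moment of the call.
- robot.close_job(): hands the job in; it is judged then, once.
The state is a dict: "t": time; "q": joint angles; "dq": joint speeds; "joint_torque": joint torques, N m; "tool_pos": TCP position; "orientation": TCP orientation; "force": force on the tool from outside, world axes, zero at the start; "wrist_torque": the same for the moment, N m; "opening": finger opening in m; "gripper_force": force on a finger pad.
Only numpy, scipy, OpenCV 4.12 (cv2) and the standard library are available. Lean on these libraries where they do the work, as an engineer would, in place of code of your own. Each camera call takes 0.05 s, during which the arm holds its last target. There are 200 camera calls.

## Task

The mushroom slicer has been set: stand the oblong setting block upright, fully home in its own matching pocket of the block rack, and let go of it. Then press the slicer's spring-return run lever down past its first two clicks into the third and hold it there, short of the bottom stop; the job finishes with the gripper's fingers still pressing it, since it springs back when let go. Leave the mushrooms, the cup and the round block where they are.

Things in the scene. Friction and masses are not known exactly. Their poses are not given: they have to be found in the camera images.
- block_center (a point): Loose setting block, plain aluminium, 22 x 48 mm in section (x by y) and 90 mm tall, about 0.16 kg, standing upright on the work surface. The point is its centre, 45 mm above its underside; its z axis points up and its 48 mm length runs along y.
- slot_floor (a point): Centre of the inner floor of the block's own pocket: the white holder with the oblong hole, 26 mm (x) by 52 mm (y), 28 mm deep. Floor 9 mm above the work surface, rim 37 mm. z points up. Home, the block's underside rests on this floor and its 48 mm length runs along the pocket's y (either way round).
- rack: Block rack: a steel bar 85 (x) x 225 (y) x 6 mm on the work surface carrying a row along y of three white holders, each 62 x 62 mm, 70 mm apart, in any order: one with an oblong hole, one square (32 mm, empty), one round. Origin at the centre of the bar's underside.
- slicer: Slicer. Origin on the work surface under the middle of its low grey control box, 120 (x) x 110 (y) mm, 115 mm tall. The run lever comes out of the box's +y face (55 mm from the origin). The slicing head, about 400 mm tall, is on the -y side from 55 mm on.
- lever_top (a point): Middle of the top of the run lever's black paddle, 38 (x) x 44 (y) x 15 mm, which stands out level from the control box's upright face; it covers 23 to 67 mm from the face. Starts 102.5 mm above the work surface and moves down with the lever. x runs along the face, y away from it, z up.
- run_lever (a joint): Lever travel in m: 0 at rest (top), growing as it is pressed straight down. Clicks 1, 2, 3 at 0.016, 0.032, 0.048 (black ticks on the face, pointer on the lever); humps between at 0.008, 0.024, 0.040, 0.056 add about 2 N each. Bottom stop 0.062. Pressing takes about 4 N at the top, 11 N at click 3; the detents do not hold it: let go, it springs back to 0.
- round_block: Other setting block, a plain aluminium cylinder 32 mm in diameter, 55 mm tall, standing in the round pocket of the rack. Origin at the centre of its underside. Leave it there.
- mushroom_a: Mushroom, brown cap 60 mm wide, 47 mm tall with its stem up, on a white cutting board (170 x 240 mm, 12 mm thick) beyond the work. Origin at the centre of its underside. Leave alone.
- mushroom_b: Another such mushroom on the same board. Leave alone.
- cup: White paper cup, 76 mm wide at the rim, 90 mm tall, standing near the robot. Origin at the centre of its underside. Leave alone.
Not all that is in view belongs to the job. Leave any blue or orange look-alike of the part that bears block_center alone.

How it is judged:
By the outcome, as a careful person would: the job done as asked, in the order asked, and still so for the second after the job is handed in, while the arm keeps its last pose, push and grip.
It also fails if it takes over 54 s, if anything falls off the work surface, if the arm or the gripper's body presses on something with over 40 N, if the wrist force passes 120 N, or if a joint passes its speed limit or range.

## Working session

There is one attempt and no reset: what is moved stays moved. The work goes in short steps, Python scripts to look and compute and a tool call to move; the robot and the scene stay as the last step left them, time stands still between calls to the robot, and variables do not carry over. Pictures are saved under pics/ and viewed, at most 10 in all, crops included, and the job is handed in when it is done.

Besides the shell and the picture viewer there is one more tool, called after "Request:" by a JSON object that holds its "fn" and its "kwargs". carry_out: Moves the arm, as the interface text tells. Its arguments: {"type":"object","properties":{"targets":{"type":"array","items":{"type":"object","properties":{"hand":{"type":"number"},"x":{"type":"number"},"y":{"type":"number"},"z":{"type":"number"},"ax":{"type":"number"},"ay":{"type":"number"},"az":{"type":"number"}}}},"newtons":{"type":"number"}},"required":["targets"]}

```bash
mkdir -p pics
cat > h.py <<'E'
import numpy as np, cv2
from plant import read_state, read_camera, camera_params, robot
from scipy.spatial.transform import Rotation as R
def rays(P,u,v):
    K=np.array([[P['fx'],0,P['cx']],[0,P['fy'],P['cy']],[0,0,1.]])
    p=cv2.undistortPoints(np.array([[[u,v]]],float),K,np.array([P['k1'],0,0,0.]))[0,0]
    return np.array([p[0],-p[1],-1.])
def rot(P):
    r=np.array(P['rotation'],float)
    return r if r.shape==(3,3) else R.from_rotvec(r).as_matrix() if r.size==3 else R.from_quat(r).as_matrix()
def at_depth(P,u,v,d): return np.array(P['position'])+rot(P)@(rays(P,u,v)*d)
def at_z(P,u,v,z):
    w=rot(P)@rays(P,u,v); p=np.array(P['position']); return p+w*(z-p[2])/w[2]
def cloud(P,D):
    v,u=np.nonzero(D>0)
    K=np.array([[P['fx'],0,P['cx']],[0,P['fy'],P['cy']],[0,0,1.]])
    p=cv2.undistortPoints(np.stack([u,v],-1).astype(float)[:,None],K,np.array([P['k1'],0,0,0.]))[:,0]
    d=D[v,u][:,None]; c=np.hstack([p[:,:1],-p[:,1:],-np.ones_like(d)])*d
    return u,v,np.array(P['position'])+c@rot(P).T
E
python3 - <<'E'
from h import *
print(read_state())
for n in ['scene','top']:
    P=camera_params(n);print(P); I,D=read_camera(n); cv2.imwrite(f'pics/{n}.png',I); np.savez(n,I=I,D=D)
E
```

```text
{'t': 0.0, 'q': array([-1.22941580e+00,  1.31153492e-01,  1.48929020e+00, -1.39879669e-05,
        1.52302029e+00, -8.53592201e-02]), 'dq': array([ 1.93749665e-03,  3.29433961e-04, -4.76574445e-04, -1.39600527e-03,
       -6.46983188e-05, -9.29868939e-04]), 'joint_torque': array([-3.11922922e-04, -5.59834886e+01, -4.91768146e+01,  7.68042658e-02,
        3.57378926e-02, -1.40952166e-04]), 'tool_pos': array([ 0.24830337, -0.5459489 ,  0.40368573]), 'orientation': array([-3.06853794e+00, -6.64854941e-01,  3.96789890e-04]), 'force': array([ 0.26258126, -0.29475198, -0.23179928]), 'wrist_torque': array([-0.01089803, -0.03336753, -0.06562871]), 'gripper_force': 0.0, 'opening': 0.09298746769503921}
{'fx': 481.7079898498101, 'fy': 481.7079898498101, 'cx': 315.05317248013097, 'cy': 235.97362942650435, 'k1': 0.012347922533706349, 'position': array([ 1.33005779, -0.19140505,  0.61355432]), 'rotation': array([0.864063  , 0.65907326, 1.19919376])}
{'fx': 480.41668045501206, 'fy': 480.41668045501206, 'cx': 321.1713578487786, 'cy': 243.1131230210453, 'k1': -0.02324544058206544, 'position': array([0.35949857, 0.00837982, 1.09225732]), 'rotation': array([ 0.16734287, -0.15821362, -1.49621359])}
```

View pics/scene.png

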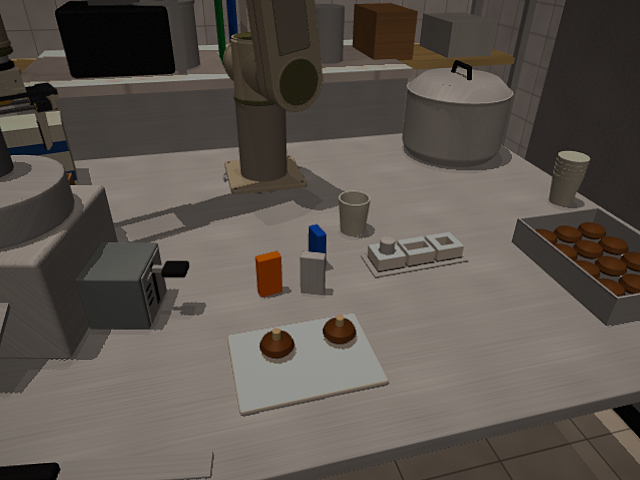

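View pics/top.png

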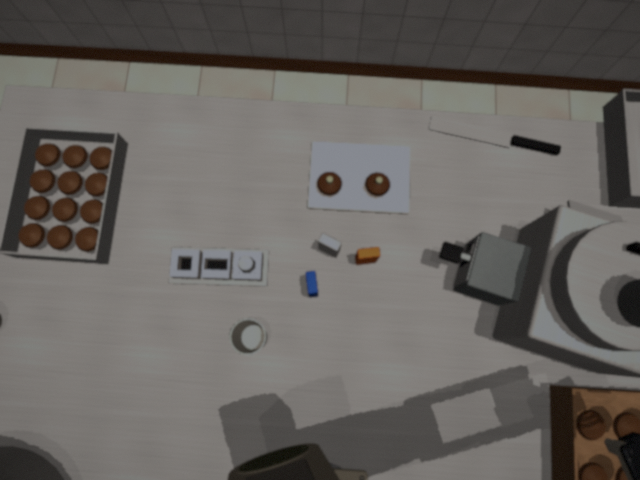

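The scene view shows the grey block at (313,273), with orange (269,275) and blue (317,240) look-alikes. In the top view they are grey (329,244), orange (368,255) and blue (311,284). The rack holders in the top view are square at (185,263), oblong at (216,264) and round with the cylinder at (247,264). The paddle is at (453,252). Plain aluminium means the grey one; I'll confirm it in an enlarged crop.

Run:
```python
from h import *
T=np.load('top.npz');I,D=T['I'],T['D'];P=camera_params('top')
cv2.imwrite('pics/c1.png',cv2.convertScaleAbs(np.vstack([cv2.resize(I[215:305,165:390],(800,320),interpolation=3),cv2.resize(I[195:275,400:600],(800,320),interpolation=3)[:280]]),alpha=1.6))
u,v,X=cloud(P,D)
def rect(n,u0,u1,v0,v1,z0,z1,X=X,u=u,v=v):
    m=(u>=u0)&(u<=u1)&(v>=v0)&(v<=v1)&(X[:,2]>z0)&(X[:,2]<z1)
    q=X[m]; r=cv2.minAreaRect((q[:,:2]*1000).astype(np.float32)); print(n,m.sum(),'z',np.median(q[:,2]).round(4),np.round(q[:,:2].mean(0),4),r)
rect('block',312,348,228,262,.08,.1)
rect('orange',350,385,240,270,.08,.1)
rect('blue',300,325,265,302,.08,.1)
rect('oblong holder',201,231,245,285,.03,.045)
rect('sq holder',165,200,245,285,.03,.045)
rect('rack',160,275,240,292,.03,.045)
rect('paddle',435,462,235,270,.09,.115)
rect('box',455,540,225,310,.105,.125)
S=np.load('scene.npz');us,vs,Xs=cloud(camera_params('scene'),S['D'])
rect('S block',295,330,245,300,.08,.1,Xs,us,vs)
rect('S paddle',155,192,255,282,.085,.115,Xs,us,vs)
rect('S rack',355,470,230,272,.03,.045,Xs,us,vs)
```

```text
block 237 z 0.0901 [0.5753 0.0038] ((575.9783935546875, 3.8381519317626953), (47.745113372802734, 22.534740447998047), 66.00326538085938)
orange 245 z 0.0898 [ 0.5578 -0.0805] ((558.8726196289062, -80.66780090332031), (22.7774658203125, 47.760311126708984), 10.364995956420898)
blue 240 z 0.0903 [0.4865 0.0358] ((487.37847900390625, 36.02049255371094), (48.200767517089844, 21.77376937866211), 11.586395263671875)
oblong holder 552 z 0.0372 [0.5186 0.2529] ((519.3114624023438, 253.07406616210938), (62.856597900390625, 62.79302978515625), 2.3967912197113037)
sq holder 609 z 0.0375 [0.5163 0.3226] ((516.5579223632812, 323.0092468261719), (62.53672790527344, 63.88044357299805), 2.0206289291381836)
rack 1745 z 0.0373 [0.5184 0.2536] ((519.6055908203125, 253.38818359375), (63.59324264526367, 203.33877563476562), 2.275437831878662)
paddle 390 z 0.1021 [ 0.5678 -0.252 ] ((568.4005126953125, -254.46363830566406), (49.625370025634766, 38.672874450683594), 75.28810119628906)
box 3382 z 0.1151 [ 0.5436 -0.3512] ((566.5770874023438, -336.0639343261719), (152.80711364746094, 190.14817810058594), 74.99700927734375)
S block 251 z 0.0898 [0.5839 0.0021] ((580.7064819335938, 3.3671035766601562), (47.07133483886719, 25.73581886291504), 69.2163314819336)
S paddle 525 z 0.1007 [ 0.5735 -0.2607] ((561.5216064453125, -269.3254699707031), (88.38177490234375, 50.156246185302734), 47.38916015625)
S rack 1353 z 0.0372 [0.5283 0.2518] ((523.2764282226562, 252.7403564453125), (69.20722961425781, 204.47952270507812), 1.3195888996124268)
```

View pics/c1.png

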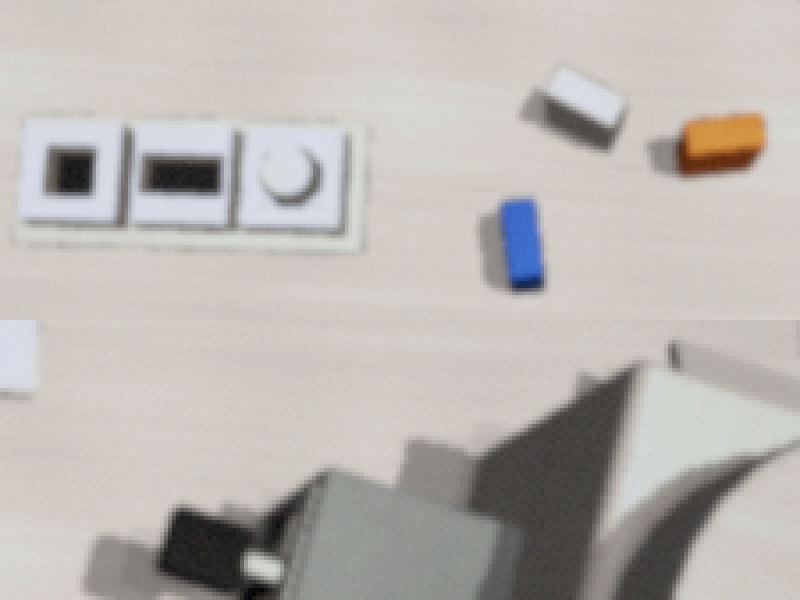

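The crop confirms the plain grey block at crop (585,95). The orange (725,140) and blue (523,240) ones are the look-alikes. The pocket with the oblong hole is the middle holder, at crop (180,175). Next I'll work out the moves and the clearance from the head.

```bash
cat >> h.py <<'E'
def plan(p,yaw,S=None):
    """shift (tool axes) and az to reach TCP p with tool down, tool y at yaw (deg, mod 180)"""
    S=S or read_state(); M=R.from_rotvec(S['orientation']).as_matrix()
    best=None
    for k in (0,180):
        a=np.radians(yaw+k); y=np.array([np.cos(a),np.sin(a),0]); z=np.array([0,0,-1.]); G=np.stack([np.cross(y,z),y,z],1)
        r=R.from_matrix(M.T@G).as_rotvec(); print('shift',np.round(M.T@(np.array(p)-S['tool_pos']),4),'turn',np.round(r,4),'q6->~',round(S['q'][5]+r[2],2))
E
python3 - <<'E'
from h import *
S=read_state(); M=R.from_rotvec(S['orientation']).as_matrix(); print(M.round(4))
for n in ['top','scene']:
    u,v,X=cloud(camera_params(n),np.load(n+'.npz')['D'])
    for y in np.arange(-.65,-.2,.05):
        m=(abs(X[:,1]-y)<.025)&(X[:,2]>.14)&(X[:,0]>.1)&(X[:,0]<.8)
        q=X[m]
        if len(q)>5: print(n,y.round(2),'x',np.percentile(q[:,0],[1,10,50,99]).round(3),'zmax',q[:,2].max().round(3), 'low-x z', np.median(q[q[:,0]<np.percentile(q[:,0],10)][:,2]).round(3))
print('via');plan([.30,-.25,.40],-24)
print('above');plan([.576,.0038,.36],-24)
E
```

```text
[[ 9.103e-01  4.139e-01 -6.000e-04]
 [ 4.139e-01 -9.103e-01  1.600e-03]
 [ 1.000e-04 -1.700e-03 -1.000e+00]]
top -0.6 x [0.339 0.341 0.344 0.383] zmax 0.2 low-x z 0.148
top -0.55 x [0.347 0.355 0.383 0.63 ] zmax 0.289 low-x z 0.185
top -0.5 x [0.221 0.378 0.476 0.638] zmax 0.335 low-x z 0.2
top -0.45 x [0.202 0.241 0.47  0.65 ] zmax 0.349 low-x z 0.344
top -0.4 x [0.389 0.411 0.481 0.605] zmax 0.274 low-x z 0.198
top -0.35 x [0.4   0.403 0.411 0.425] zmax 0.2 low-x z 0.164
scene -0.55 x [0.211 0.222 0.268 0.282] zmax 0.406 low-x z 0.317
scene -0.5 x [0.206 0.234 0.466 0.653] zmax 0.483 low-x z 0.298
scene -0.45 x [0.239 0.462 0.591 0.662] zmax 0.346 low-x z 0.309
scene -0.4 x [0.406 0.436 0.52  0.607] zmax 0.272 low-x z 0.2
scene -0.35 x [0.405 0.408 0.413 0.421] zmax 0.197 low-x z 0.187
via
shift [ 0.1696 -0.248   0.0042] turn [-1.500e-03 -7.000e-04 -7.251e-01] q6->~ -0.81
shift [ 0.1696 -0.248   0.0042] turn [-9.0000e-04  2.0000e-03  2.4164e+00] q6->~ 2.33
above
shift [ 0.5259 -0.3648  0.0445] turn [-1.500e-03 -7.000e-04 -7.251e-01] q6->~ -0.81
shift [ 0.5259 -0.3648  0.0445] turn [-9.0000e-04  2.0000e-03  2.4164e+00] q6->~ 2.33
```

Request:
{"fn": "carry_out", "kwargs": {"targets": [{"hand": 100, "x": 0.17, "y": -0.248}, {"hand": 100, "x": 0.17, "y": -0.248}, {"hand": 80, "x": 0.17, "y": -0.248}, {"hand": 60, "x": 0.17, "y": -0.248}, {"hand": 54, "x": 0.17, "y": -0.248, "az": -0.1}, {"hand": 54, "x": 0.34, "y": -0.3, "z": 0.0, "az": -0.28}, {"hand": 54, "x": 0.34, "y": -0.3, "z": 0.0, "az": -0.46}, {"hand": 54, "x": 0.34, "y": -0.3, "z": 0.0, "az": -0.64}]}}

```text
schema error: expected keys hand, x, y, z, ax, ay, az
```

Run:
```python
from h import *
S=read_state(); print(S['t'],S['tool_pos'],S['q'].round(2),S['opening'])
plan([.576,.0038,.36],-24)
print(camera_params('wrist'), R.from_rotvec(S['orientation']).as_matrix().round(3))
```

```text
0.1 [ 0.24832363 -0.54597348  0.40378095] [-1.23  0.13  1.49 -0.    1.52 -0.09] 0.09286917539396447
shift [ 0.5259 -0.3648  0.0445] turn [-1.500e-03 -7.000e-04 -7.251e-01] q6->~ -0.81
shift [ 0.5259 -0.3648  0.0445] turn [-9.0000e-04  2.0000e-03  2.4164e+00] q6->~ 2.33
{'fx': 342.7038214710153, 'fy': 342.7038214710153, 'cx': 318.0475030087587, 'cy': 239.69611961287364, 'k1': -0.06301236719803427, 'position': array([ 0.32297297, -0.51286443,  0.38478918]), 'rotation': array([-0.26335464,  0.17336829, -1.13484782])} [[ 0.91   0.414 -0.001]
 [ 0.414 -0.91   0.002]
 [ 0.    -0.002 -1.   ]]
```

Request:
{"fn": "carry_out", "kwargs": {"targets": [{"hand": 100, "x": 0.17, "y": -0.248, "z": 0, "ax": 0, "ay": 0, "az": 0}, {"hand": 100, "x": 0.17, "y": -0.248, "z": 0, "ax": 0, "ay": 0, "az": 0}, {"hand": 80, "x": 0.17, "y": -0.248, "z": 0, "ax": 0, "ay": 0, "az": 0}, {"hand": 60, "x": 0.17, "y": -0.248, "z": 0, "ax": 0, "ay": 0, "az": 0}, {"hand": 54, "x": 0.17, "y": -0.248, "z": 0, "ax": 0, "ay": 0, "az": -0.1}, {"hand": 54, "x": 0.34, "y": -0.3, "z": 0, "ax": 0, "ay": 0, "az": -0.28}, {"hand": 54, "x": 0.34, "y": -0.3, "z": 0, "ax": 0, "ay": 0, "az": -0.46}, {"hand": 54, "x": 0.34, "y": -0.3, "z": 0, "ax": 0, "ay": 0, "az": -0.64}]}}

```text
t: 1.1
tool_pos: [0.4348, -0.1304, 0.4047]
orientation: [2.7, 1.606, 0.0]
force: [0.6, -0.7, 1.5]
opening: 0.0506
gripper_force: 0.0
```

Run:
```python
from h import *
S=read_state(); print(S['t'],S['tool_pos'],S['q'].round(2),S['opening'])
plan([.576,.0038,.36],-24)
```

```text
1.1 [ 0.43481461 -0.13035666  0.40468981] [-0.4  -0.28  1.87  0.    1.54  0.09] 0.05061346162209143
shift [0.1853 0.0601 0.0447] turn [ 0.0004 -0.0001 -0.0784] q6->~ 0.01
shift [0.1853 0.0601 0.0447] turn [-1.0000e-04 -7.0000e-04  3.0632e+00] q6->~ 3.16
```

Request:
{"fn": "carry_out", "kwargs": {"targets": [{"hand": 54, "x": 0.0925, "y": 0.03, "z": 0.02, "ax": 0, "ay": 0, "az": -0.078}, {"hand": 54, "x": 0.185, "y": 0.06, "z": 0.045, "ax": 0, "ay": 0, "az": -0.078}, {"hand": 54, "x": 0.185, "y": 0.06, "z": 0.045, "ax": 0, "ay": 0, "az": -0.078}, {"hand": 54, "x": 0.185, "y": 0.06, "z": 0.045, "ax": 0, "ay": 0, "az": -0.078}, {"hand": 54, "x": 0.185, "y": 0.06, "z": 0.045, "ax": 0, "ay": 0, "az": -0.078}]}}

```text
t: 1.72
tool_pos: [0.5755, 0.001, 0.3588]
orientation: [-2.639, -1.703, 0.003]
force: [-0.7, -0.7, 0.1]
opening: 0.05
gripper_force: 0.0
```

```bash
cat >> h.py <<'E'
def top_rect(n,c,rad,z0,z1,D=None,P=None):
    u,v,X=cloud(P,D); m=(np.hypot(X[:,0]-c[0],X[:,1]-c[1])<rad)&(X[:,2]>z0)&(X[:,2]<z1)
    q=X[m]; 
    if len(q)<10: print(n,'few',len(q)); return
    print(n,m.sum(),np.median(q[:,2]).round(4),q[:,:2].mean(0).round(4),cv2.minAreaRect((q[:,:2]*1000).astype(np.float32)),'px',u[m].min(),u[m].max(),v[m].min(),v[m].max())
E
python3 - <<'E'
from h import *
S=read_state(); P=camera_params('wrist'); I,D=read_camera('wrist'); cv2.imwrite('pics/w1.png',I)
print(S['t'],S['tool_pos'],S['q'].round(2),S['opening'])
top_rect('block',(.576,.004),.045,.08,.1,D,P)
plan([.576,.0038,.232],-24)
E
```

```text
1.725 [0.57550478 0.00104905 0.35884389] [-0.09  0.09  1.61 -0.    1.44  0.34] 0.04996438355678548
block 1748 0.0906 [0.5803 0.0054] ((579.4180908203125, 3.960132598876953), (47.324188232421875, 21.86163330078125), 66.42333221435547) px 308 336 207 268
shift [ 0.0036 -0.0007  0.1277] turn [-0.0006  0.0007 -0.0068] q6->~ 0.33
shift [ 0.0036 -0.0007  0.1277] turn [1.1000e-03 9.0000e-04 3.1348e+00] q6->~ 3.47
```

View pics/w1.png

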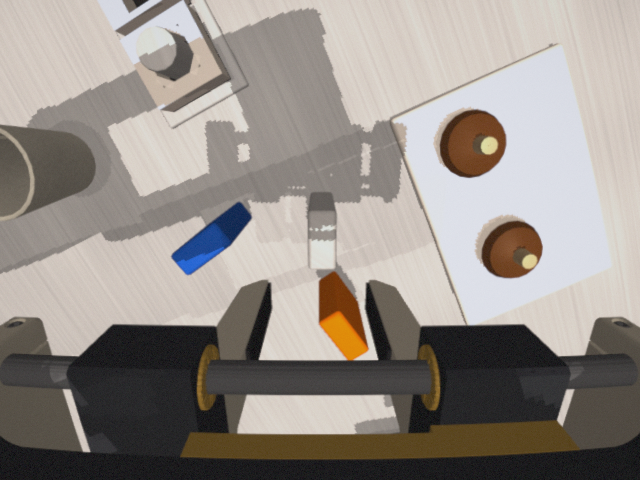

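The wrist view shows the grey block at (322,235) lined up between the fingers. Orange is behind it at (343,320) and blue is to the left at (212,238). The path down is clear, so I'll descend and grip.

Request:
{"fn": "carry_out", "kwargs": {"targets": [{"hand": 54, "x": 0.004, "y": 0.001, "z": 0.03, "ax": 0, "ay": 0, "az": -0.007}, {"hand": 54, "x": 0.004, "y": 0.001, "z": 0.065, "ax": 0, "ay": 0, "az": -0.007}, {"hand": 54, "x": 0.004, "y": 0.001, "z": 0.1, "ax": 0, "ay": 0, "az": -0.007}, {"hand": 54, "x": 0.004, "y": 0.001, "z": 0.127, "ax": 0, "ay": 0, "az": -0.007}, {"hand": 54, "x": 0.004, "y": 0.001, "z": 0.127, "ax": 0, "ay": 0, "az": -0.007}, {"hand": 35, "x": 0.004, "y": 0.001, "z": 0.127, "ax": 0, "ay": 0, "az": -0.007}, {"hand": 10, "x": 0.004, "y": 0.001, "z": 0.127, "ax": 0, "ay": 0, "az": -0.007}, {"hand": 10, "x": 0.004, "y": 0.001, "z": 0.127, "ax": 0, "ay": 0, "az": -0.007}], "newtons": 25}}

```text
t: 2.78
tool_pos: [0.5787, 0.0038, 0.2341]
orientation: [2.634, 1.71, 0.003]
force: [-0.2, -0.3, 0.5]
opening: 0.0245
gripper_force: 0.0
```

Request:
{"fn": "carry_out", "kwargs": {"targets": [{"hand": 10, "x": 0, "y": 0, "z": 0, "ax": 0, "ay": 0, "az": 0}, {"hand": 10, "x": 0, "y": 0, "z": 0, "ax": 0, "ay": 0, "az": 0}]}}

```text
t: 3.02
tool_pos: [0.5786, 0.0039, 0.2339]
orientation: [2.634, 1.711, 0.002]
force: [-2.1, -0.5, 6.1]
opening: 0.0215
gripper_force: 25.0
```

Request:
{"fn": "carry_out", "kwargs": {"targets": [{"hand": 10, "x": 0, "y": 0, "z": -0.025, "ax": 0, "ay": 0, "az": 0}, {"hand": 10, "x": 0, "y": 0, "z": -0.06, "ax": 0, "ay": 0, "az": 0}, {"hand": 10, "x": 0, "y": 0, "z": -0.1, "ax": 0, "ay": 0, "az": 0}, {"hand": 10, "x": 0, "y": 0, "z": -0.1, "ax": 0, "ay": 0, "az": 0}]}}

```text
t: 3.52
tool_pos: [0.5795, 0.0039, 0.3368]
orientation: [2.631, 1.709, 0.009]
force: [0.7, 0.4, -1.0]
opening: 0.0216
gripper_force: 25.0
```

Run:
```python
from h import *
S=read_state(); P=camera_params('wrist'); I,D=read_camera('wrist')
print(S['t'],S['tool_pos'],S['q'].round(2),S['opening'])
np.savez('w2',I=I,D=D)
M=R.from_rotvec(S['orientation']).as_matrix()
u,v,X=cloud(P,D); Y=(X-S['tool_pos'])@M  # tool frame
m=(abs(Y[:,1])<.009)&(abs(Y[:,0])<.06)&(Y[:,2]>.12)&(Y[:,2]<.26)
for z in np.arange(.13,.26,.01):
    k=m&(abs(Y[:,2]-z)<.005)
    if k.sum()>3: print(round(z,3),k.sum(),'tool x',np.percentile(Y[k,0],[2,50,98]).round(4))
plan([.519,.253,.334],2.3)
```

```text
3.525 [0.57947103 0.00391155 0.33678803] [-0.08  0.11  1.63  0.    1.39  0.34] 0.021614840760474298
0.14 3173 tool x [-0.0095  0.0078  0.0228]
0.15 480 tool x [0.0226 0.0234 0.024 ]
0.16 345 tool x [0.023  0.0235 0.0239]
0.17 288 tool x [0.023  0.0235 0.0241]
0.18 238 tool x [0.023  0.0235 0.0239]
0.19 207 tool x [0.023  0.0235 0.024 ]
0.2 182 tool x [0.0231 0.0236 0.0239]
0.21 155 tool x [0.0231 0.0236 0.024 ]
0.22 130 tool x [0.0232 0.0236 0.024 ]
0.23 51 tool x [0.023  0.0235 0.0239]
shift [ 2.032e-01 -1.558e-01 -1.000e-04] turn [ 3.200e-03 -3.000e-04 -4.589e-01] q6->~ -0.12
shift [ 2.032e-01 -1.558e-01 -1.000e-04] turn [-4.0000e-04 -4.4000e-03  2.6827e+00] q6->~ 3.02
```

Request:
{"fn": "carry_out", "kwargs": {"targets": [{"hand": 10, "x": 0.03, "y": -0.03, "z": 0, "ax": 0.001, "ay": 0, "az": -0.12}, {"hand": 10, "x": 0.07, "y": -0.065, "z": 0, "ax": 0.002, "ay": 0, "az": -0.28}, {"hand": 10, "x": 0.11, "y": -0.105, "z": 0, "ax": 0.003, "ay": 0, "az": -0.4}, {"hand": 10, "x": 0.127, "y": -0.122, "z": 0, "ax": 0.003, "ay": 0, "az": -0.459}, {"hand": 10, "x": 0.127, "y": -0.122, "z": 0, "ax": 0.003, "ay": 0, "az": -0.459}, {"hand": 10, "x": 0.127, "y": -0.122, "z": 0, "ax": 0.003, "ay": 0, "az": -0.459}]}}

```text
t: 4.32
tool_pos: [0.5182, 0.169, 0.3314]
orientation: [-2.175, -2.262, 0.006]
force: [0.1, 0.1, -1.9]
opening: 0.022
gripper_force: 25.0
```

Run:
```python
from h import *
S=read_state(); P=camera_params('wrist'); I,D=read_camera('wrist'); cv2.imwrite('pics/w3.png',I)
np.savez('w3',I=I,D=D)
print(S['t'],S['tool_pos'],S['q'].round(2),S['opening'],R.from_rotvec(S['orientation']).as_matrix().round(4))
top_rect('oblong',(.519,.253),.046,.03,.045,D,P)
top_rect('square',(.516,.323),.046,.03,.045,D,P)
u,v,X=cloud(P,D); m=(np.hypot(X[:,0]-.519,X[:,1]-.253)<.034)&(X[:,2]<.03)
for a,b in((0,.015),):
    q=X[m&(X[:,2]<b)]; print('floor',len(q),np.median(q,0).round(4), q.min(0).round(4),q.max(0).round(4))
```

```text
4.325 [0.51820001 0.16903441 0.33137941] [0.22 0.03 1.73 0.   1.39 0.18] 0.02195495855786382 [[-3.910e-02  9.992e-01 -4.800e-03]
 [ 9.992e-01  3.910e-02 -3.000e-04]
 [-1.000e-04 -4.800e-03 -1.000e+00]]
oblong 5481 0.038 [0.5217 0.2553] ((522.3856201171875, 253.01715087890625), (62.20884704589844, 91.60523986816406), 2.362942934036255) px 289 371 68 191
square 5344 0.038 [0.5196 0.3141] ((520.1047973632812, 311.5110778808594), (62.63357925415039, 66.5085678100586), 2.1806607246398926) px 288 375 0 97
floor 2071 [0.5215 0.2537 0.01  ] [0.4853 0.2268 0.0049] [0.5356 0.2791 0.015 ]
```

View pics/w3.png

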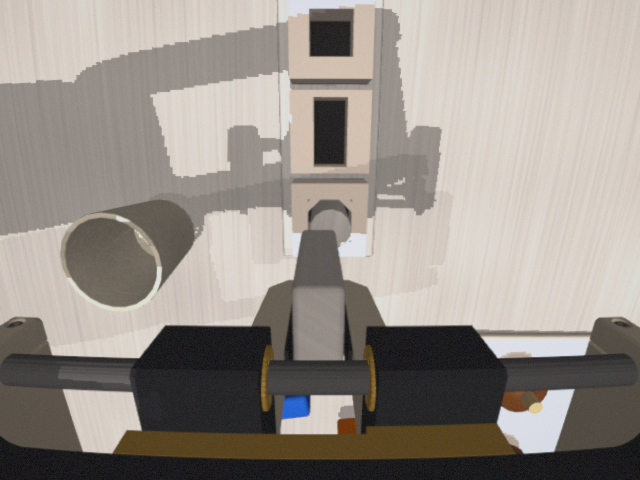

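The oblong pocket is the dark hole at about (314–348, 97–165) in the wrist view, and the held block is at (320,290). I'll measure the hole and the block in the same camera's tool frame.

Run:
```python
from h import *
S=read_state(); P=camera_params('wrist'); A=np.load('w3.npz'); I,D=A['I'],A['D']
M=R.from_rotvec(S['orientation']).as_matrix()
g=cv2.cvtColor(I,cv2.COLOR_BGR2GRAY); sub=np.zeros_like(g); sub[88:175,305:357]=255
print('gray rim/hole',g[110,300],g[130,330])
for nm,mask in (('dark',(g<(int(g[110,300])+int(g[130,330]))//2)&(sub>0)),):
    n,L,st,c=cv2.connectedComponentsWithStats(mask.astype(np.uint8)); k=1+st[1:,4].argmax(); print(st[k],c[k])
    vv,uu=np.nonzero(L==k)
    W=np.array([at_z(P,a,b,.0375) for a,b in zip(uu,vv)])
    r=cv2.minAreaRect((W[:,:2]*1000).astype(np.float32)); print(nm,r)
    C=np.array([r[0][0]/1000,r[0][1]/1000,.0375]); print('mean',W.mean(0).round(4),'tool',((W.mean(0)-S['tool_pos'])@M).round(4),((C-S['tool_pos'])@M).round(4))
u,v,X=cloud(P,D); Y=(X-S['tool_pos'])@M
k=(abs(Y[:,0]-.0235)<.0015)&(abs(Y[:,1])<.02)&(Y[:,2]>.15)&(Y[:,2]<.24)
for z in (.19,.205,.22,.23):
    j=k&(abs(Y[:,2]-z)<.005); print('block',z,j.sum(),np.percentile(Y[j,1],[1,99]).round(4),np.median(Y[j,0]).round(4))
plan([C[0],C[1],.334],2.3)
```

```text
gray rim/hole 195 37
[ 314   97   33   69 2225] [329.76089888 131.1294382 ]
dark ((522.8032836914062, 252.89120483398438), (24.820165634155273, 50.61079788208008), 2.022752285003662)
mean [0.5225 0.2532 0.0375] tool [0.0842 0.0086 0.2942] [0.0839 0.0089 0.2942]
block 0.19 227 [-0.0102  0.0098] 0.0236
block 0.205 186 [-0.0101  0.0098] 0.0237
block 0.22 145 [-0.0102  0.0099] 0.0236
block 0.23 61 [-0.0099  0.0099] 0.0236
shift [ 0.0839  0.0076 -0.0023] turn [-0.0044 -0.0001 -0.0017] q6->~ 0.18
shift [ 0.0839  0.0076 -0.0023] turn [-1.0000e-04  6.9000e-03  3.1399e+00] q6->~ 3.32
```

Request:
{"fn": "carry_out", "kwargs": {"targets": [{"hand": 10, "x": 0.03, "y": 0.003, "z": 0, "ax": -0.004, "ay": 0, "az": -0.002}, {"hand": 10, "x": 0.06, "y": 0.006, "z": 0, "ax": -0.004, "ay": 0, "az": -0.002}, {"hand": 10, "x": 0.084, "y": 0.007, "z": 0, "ax": -0.004, "ay": 0, "az": -0.002}, {"hand": 10, "x": 0.084, "y": 0.007, "z": 0.02, "ax": -0.004, "ay": 0, "az": -0.002}, {"hand": 10, "x": 0.084, "y": 0.007, "z": 0.045, "ax": -0.004, "ay": 0, "az": -0.002}, {"hand": 10, "x": 0.084, "y": 0.007, "z": 0.052, "ax": -0.004, "ay": 0, "az": -0.002}, {"hand": 10, "x": 0.084, "y": 0.007, "z": 0.052, "ax": -0.004, "ay": 0, "az": -0.002}, {"hand": 10, "x": 0.084, "y": 0.007, "z": 0.052, "ax": -0.004, "ay": 0, "az": -0.002}]}}

```text
t: 5.38
tool_pos: [0.5224, 0.2535, 0.2817]
orientation: [2.174, 2.266, 0.004]
force: [0.3, 0.2, -1.3]
opening: 0.0218
gripper_force: 25.0
```

Run:
```python
from h import *
S=read_state(); P=camera_params('wrist'); I,D=read_camera('wrist'); np.savez('w4',I=I,D=D)
print(S['t'],S['tool_pos'],S['force'])
plan([.5222,.2535,.28],2.3)
J,_=read_camera('scene')
a=cv2.resize(I[100:400,190:450],(520,600)); b=cv2.resize(J[190:290,390:450],(280,467),interpolation=3); b=cv2.copyMakeBorder(b,0,133,0,0,0)
cv2.imwrite('pics/c4.png',np.hstack([a,b]))
```

```text
5.375 [0.52238291 0.25348636 0.28171441] [ 0.27147179  0.20535586 -1.3418924 ]
shift [-0.0001 -0.0002  0.0019] turn [ 0.0028 -0.0012  0.0014] q6->~ 0.32
shift [-0.0001 -0.0002  0.0019] turn [ 1.9000e-03  4.5000e-03 -3.1402e+00] q6->~ -2.82
```

View pics/c4.png

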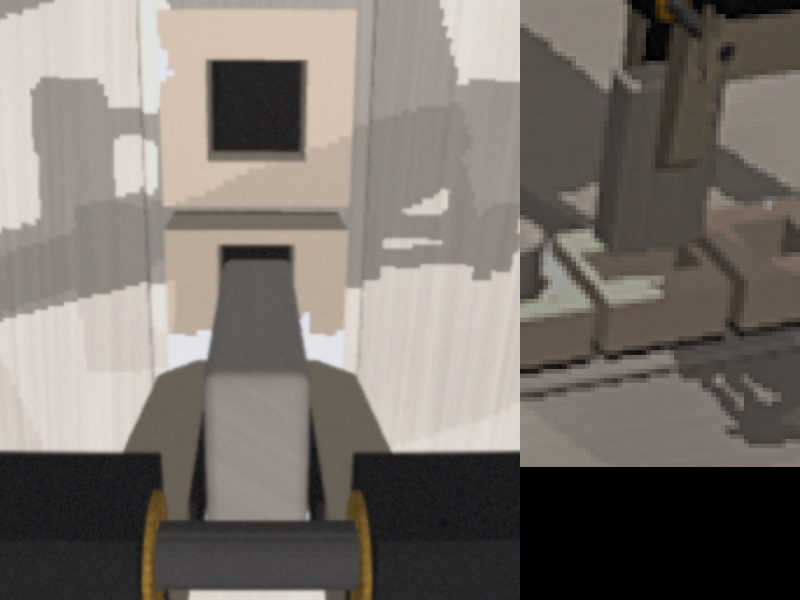

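Sideways the block (centre 257) and the hole (centre 256.5) agree. I'll check the long direction from the hole's far edge, at crop row ~245.

Run:
```python
from h import *
S=read_state(); P=camera_params('wrist'); A=np.load('w4.npz'); M=R.from_rotvec(S['orientation']).as_matrix()
g=cv2.cvtColor(A['I'],cv2.COLOR_BGR2GRAY)
print(g[212:236,318])
for r in (221.5,222.5,223.5):
    W=at_z(P,318,r,.0375); print(r,W.round(4),((W-S['tool_pos'])@M).round(4))
u,v,X=cloud(P,A['D']); Y=(X-S['tool_pos'])@M
for z in (.19,.205,.22,.228):
    j=(abs(Y[:,0]-.0235)<.002)&(abs(Y[:,1])<.02)&(abs(Y[:,2]-z)<.004); print('block',z,j.sum(),np.percentile(Y[j,1],[1,99]).round(4),np.median(Y[j,0]).round(4))
```

```text
[111 110 119 161 175 177 175 176 174 170 106  51  33  30  30  30  34  51
  85  94  92  96  91  92]
221.5 [0.5216 0.2792 0.0375] [ 0.0251 -0.0005  0.2445]
222.5 [0.5216 0.2785 0.0375] [ 0.0244 -0.0005  0.2445]
223.5 [0.5216 0.2778 0.0375] [ 0.0237 -0.0005  0.2445]
block 0.19 189 [-0.0103  0.0101] 0.0236
block 0.205 149 [-0.0105  0.0101] 0.0236
block 0.22 127 [-0.0103  0.0101] 0.0237
block 0.228 71 [-0.0102  0.0099] 0.0237
```

Request:
{"fn": "carry_out", "kwargs": {"targets": [{"hand": 10, "x": -0.001, "y": 0, "z": 0.004, "ax": 0.002, "ay": -0.001, "az": 0}, {"hand": 10, "x": -0.001, "y": 0, "z": 0.008, "ax": 0.002, "ay": -0.001, "az": 0}, {"hand": 10, "x": -0.001, "y": 0, "z": 0.011, "ax": 0.002, "ay": -0.001, "az": 0}, {"hand": 10, "x": -0.001, "y": 0, "z": 0.014, "ax": 0.002, "ay": -0.001, "az": 0}, {"hand": 10, "x": -0.001, "y": 0, "z": 0.017, "ax": 0.002, "ay": -0.001, "az": 0}, {"hand": 10, "x": -0.001, "y": 0, "z": 0.02, "ax": 0.002, "ay": -0.001, "az": 0}, {"hand": 10, "x": -0.001, "y": 0, "z": 0.02, "ax": 0.002, "ay": -0.001, "az": 0}]}}

```text
t: 6.35
tool_pos: [0.5218, 0.2528, 0.2604]
orientation: [-2.174, -2.267, 0.002]
force: [-0.2, -0.6, -2.0]
opening: 0.0219
gripper_force: 25.0
```

Inside the pocket (underside ≈ 0.028) with no contact force. I'll keep going down.

Request:
{"fn": "carry_out", "kwargs": {"targets": [{"hand": 10, "x": 0, "y": 0, "z": 0.004, "ax": 0, "ay": 0, "az": 0}, {"hand": 10, "x": 0, "y": 0, "z": 0.008, "ax": 0, "ay": 0, "az": 0}, {"hand": 10, "x": 0, "y": 0, "z": 0.012, "ax": 0, "ay": 0, "az": 0}, {"hand": 10, "x": 0, "y": 0, "z": 0.015, "ax": 0, "ay": 0, "az": 0}, {"hand": 10, "x": 0, "y": 0, "z": 0.017, "ax": 0, "ay": 0, "az": 0}, {"hand": 10, "x": 0, "y": 0, "z": 0.018, "ax": 0, "ay": 0, "az": 0}, {"hand": 10, "x": 0, "y": 0, "z": 0.018, "ax": 0, "ay": 0, "az": 0}]}}

```text
t: 7.22
tool_pos: [0.522, 0.2528, 0.2429]
orientation: [-2.174, -2.267, 0.001]
force: [0.9, 0.1, -2.4]
opening: 0.0218
gripper_force: 25.0
```

Request:
{"fn": "carry_out", "kwargs": {"targets": [{"hand": 10, "x": 0, "y": 0, "z": 0.001, "ax": 0, "ay": 0, "az": 0}, {"hand": 10, "x": 0, "y": 0, "z": 0.002, "ax": 0, "ay": 0, "az": 0}, {"hand": 10, "x": 0, "y": 0, "z": 0.002, "ax": 0, "ay": 0, "az": 0}]}}

```text
t: 7.6
tool_pos: [0.5221, 0.2529, 0.2428]
orientation: [-2.174, -2.268, 0.001]
force: [-7.1, -4.2, 14.1]
opening: 0.0218
gripper_force: 25.0
```

Force rose at TCP z 0.2428. The grasp was at z 0.2339 on the table, so the underside is at 0.009, on the floor. Releasing.

Request:
{"fn": "carry_out", "kwargs": {"targets": [{"hand": 10, "x": 0, "y": 0, "z": -0.002, "ax": 0, "ay": 0, "az": 0}, {"hand": 35, "x": 0, "y": 0, "z": -0.002, "ax": 0, "ay": 0, "az": 0}, {"hand": 54, "x": 0, "y": 0, "z": -0.002, "ax": 0, "ay": 0, "az": 0}, {"hand": 54, "x": 0, "y": 0, "z": -0.002, "ax": 0, "ay": 0, "az": 0}, {"hand": 54, "x": 0, "y": 0, "z": -0.03, "ax": 0, "ay": 0, "az": 0}, {"hand": 54, "x": 0, "y": 0, "z": -0.07, "ax": 0, "ay": 0, "az": 0}, {"hand": 54, "x": 0, "y": 0, "z": -0.12, "ax": 0, "ay": 0, "az": 0}, {"hand": 54, "x": 0, "y": 0, "z": -0.15, "ax": 0, "ay": 0, "az": 0}]}}

```text
t: 8.6
tool_pos: [0.5224, 0.253, 0.3938]
orientation: [2.174, 2.267, 0.003]
force: [0.1, 0.3, -0.1]
opening: 0.0502
gripper_force: 0.0
```

Run:
```python
from h import *
S=read_state(); print(S['t'],S['tool_pos'],S['q'].round(2),S['opening'])
P=camera_params('wrist');I,D=read_camera('wrist')
top_rect('wrist block top',(.522,.253),.04,.06,.12,D,P)
J,Ds=read_camera('scene'); top_rect('scene block',(.522,.253),.045,.09,.115,Ds,camera_params('scene'))
cv2.imwrite('pics/c5.png',np.hstack([cv2.resize(I[120:420,190:450],(400,460)),cv2.resize(J[200:290,355:475],(400,300),interpolation=3)[:460] if 0 else cv2.copyMakeBorder(cv2.resize(J[200:290,355:475],(400,300),interpolation=3),0,160,0,0,0)]))
# slicer axis options: tool y along slicer x (-15 deg)
plan([.569,-.252,.40],-15)
```

```text
8.6 [0.52237313 0.25300664 0.39383608] [0.36 0.08 1.56 0.   1.5  0.32] 0.050186933037487516
wrist block top 1607 0.0995 [0.5217 0.257 ] ((521.8114624023438, 253.30499267578125), (22.02593994140625, 47.61366271972656), 2.3070101737976074) px 304 330 200 262
scene block 192 0.0984 [0.5262 0.2497] ((523.9846801757812, 250.81723022460938), (24.880897521972656, 49.09123229980469), 4.680476188659668) px 407 430 217 227
shift [-0.5068  0.0247 -0.0053] turn [ 0.006  -0.0031  0.3038] q6->~ 0.62
shift [-0.5068  0.0247 -0.0053] turn [ 0.0044  0.0086 -2.8377] q6->~ -2.52
```

View pics/c5.png

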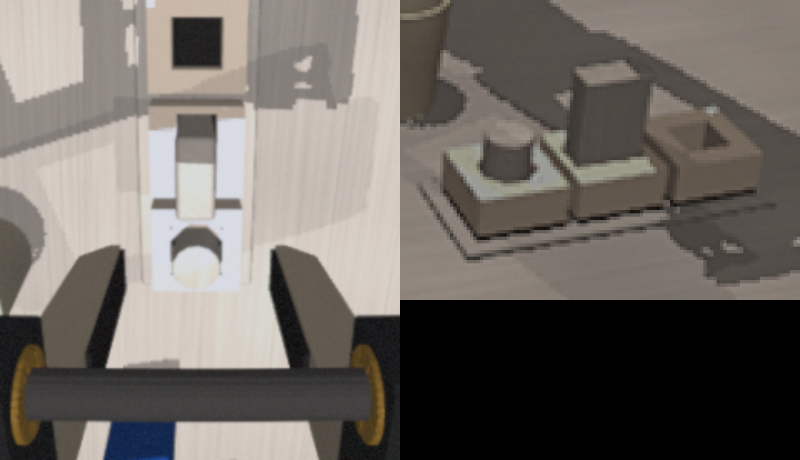

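The block stands home: top at z ≈ 0.099, crop (612,115) in the scene view. The round block is undisturbed at (508,150). Now over to the lever, closing the fingers on the way.

Request:
{"fn": "carry_out", "kwargs": {"targets": [{"hand": 54, "x": -0.06, "y": 0.003, "z": 0, "ax": 0, "ay": 0, "az": 0}, {"hand": 30, "x": -0.12, "y": 0.006, "z": 0, "ax": 0, "ay": 0, "az": 0.05}, {"hand": 0, "x": -0.18, "y": 0.009, "z": 0, "ax": 0, "ay": 0, "az": 0.1}, {"hand": 0, "x": -0.24, "y": 0.012, "z": 0, "ax": 0, "ay": 0, "az": 0.15}, {"hand": 0, "x": -0.3, "y": 0.015, "z": 0, "ax": 0, "ay": 0, "az": 0.2}, {"hand": 0, "x": -0.36, "y": 0.018, "z": 0, "ax": 0, "ay": 0, "az": 0.25}, {"hand": 0, "x": -0.42, "y": 0.021, "z": 0, "ax": 0, "ay": 0, "az": 0.3}, {"hand": 0, "x": -0.48, "y": 0.024, "z": 0, "ax": 0.004, "ay": 0, "az": 0.304}], "newtons": 10}}

```text
t: 9.7
tool_pos: [0.5658, -0.2276, 0.3892]
orientation: [-2.49, -1.908, 0.007]
force: [1.1, 0.5, -0.3]
opening: 0.0006
gripper_force: 0.0
```

Run:
```python
from h import *
S=read_state(); print(S['t'],S['tool_pos'],S['q'].round(2),S['opening'])
plan([.569,-.252,.36],-15)
```

```text
9.7 [ 0.5657997  -0.22756793  0.38920239] [-0.47  0.17  1.48 -0.    1.5  -0.2 ] 0.0005605089995863062
shift [-0.0227  0.0096  0.0292] turn [-0.0064  0.0007 -0.0011] q6->~ -0.2
shift [-0.0227  0.0096  0.0292] turn [1.1000e-03 1.0000e-02 3.1405e+00] q6->~ 2.94
```

Request:
{"fn": "carry_out", "kwargs": {"targets": [{"hand": 0, "x": -0.0225, "y": 0.0095, "z": 0.029, "ax": -0.005, "ay": 0, "az": 0}, {"hand": 0, "x": -0.0225, "y": 0.0095, "z": 0.029, "ax": -0.005, "ay": 0, "az": 0}, {"hand": 0, "x": -0.0225, "y": 0.0095, "z": 0.029, "ax": -0.005, "ay": 0, "az": 0}, {"hand": 0, "x": -0.0225, "y": 0.0095, "z": 0.029, "ax": -0.005, "ay": 0, "az": 0}]}}

```text
t: 10.2
tool_pos: [0.5698, -0.2488, 0.3628]
orientation: [2.49, 1.913, -0.0]
force: [0.2, -0.3, -0.1]
opening: 0.0007
gripper_force: 0.0
```

Run:
```python
from h import *
S=read_state(); P=camera_params('wrist'); I,D=read_camera('wrist'); np.savez('w6',I=I,D=D); cv2.imwrite('pics/w6.png',I)
print(S['t'],S['tool_pos'],S['opening'],S['force'])
M=R.from_rotvec(S['orientation']).as_matrix()
top_rect('paddle',(.569,-.252),.04,.09,.112,D,P)
plan([.57,-.251,.30],-15)
```

```text
10.2 [ 0.56977428 -0.24875876  0.36281832] 0.0006918004780340522 [ 0.22756419 -0.26245052 -0.09402084]
paddle 2856 0.1031 [ 0.5726 -0.2518] ((571.8311157226562, -254.6676788330078), (45.44206237792969, 38.06934356689453), 75.12763977050781) px 297 348 223 282
shift [-0.002   0.0006  0.063 ] turn [0.0019 0.0014 0.0013] q6->~ -0.23
shift [-0.002   0.0006  0.063 ] turn [-2.1000e-03  2.9000e-03 -3.1403e+00] q6->~ -3.37
```

View pics/w6.png

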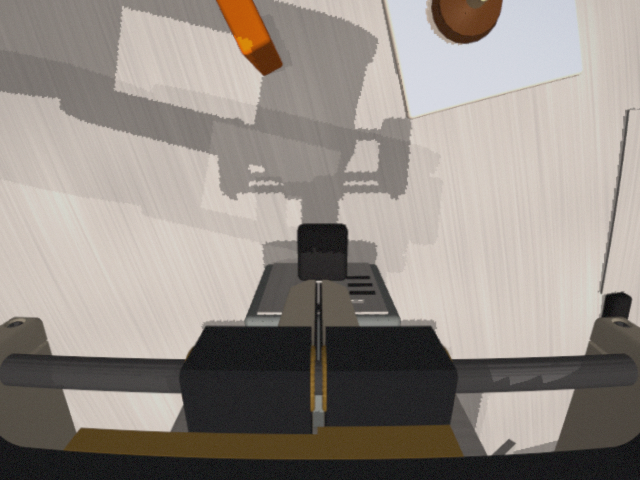

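The paddle is at (322,252) with the closed fingers at column ~319. Now down to just above it.

Request:
{"fn": "carry_out", "kwargs": {"targets": [{"hand": 0, "x": -0.0035, "y": 0.002, "z": 0.03, "ax": 0.002, "ay": 0.001, "az": 0}, {"hand": 0, "x": -0.0035, "y": 0.002, "z": 0.058, "ax": 0.002, "ay": 0.001, "az": 0}, {"hand": 0, "x": -0.0035, "y": 0.002, "z": 0.066, "ax": 0.002, "ay": 0.001, "az": 0}, {"hand": 0, "x": -0.0035, "y": 0.002, "z": 0.066, "ax": 0.002, "ay": 0.001, "az": 0}, {"hand": 0, "x": -0.0035, "y": 0.002, "z": 0.066, "ax": 0.002, "ay": 0.001, "az": 0}]}}

```text
t: 10.88
tool_pos: [0.571, -0.2539, 0.2978]
orientation: [2.491, 1.912, -0.0]
force: [-0.5, 0.2, 0.9]
opening: 0.0006
gripper_force: 0.0
```

Request:
{"fn": "carry_out", "kwargs": {"targets": [{"hand": 0, "x": 0, "y": 0, "z": 0.002, "ax": 0, "ay": 0, "az": 0}, {"hand": 0, "x": 0, "y": 0, "z": 0.004, "ax": 0, "ay": 0, "az": 0}, {"hand": 0, "x": 0, "y": 0, "z": 0.006, "ax": 0, "ay": 0, "az": 0}, {"hand": 0, "x": 0, "y": 0, "z": 0.008, "ax": 0, "ay": 0, "az": 0}, {"hand": 0, "x": 0, "y": 0, "z": 0.01, "ax": 0, "ay": 0, "az": 0}, {"hand": 0, "x": 0, "y": 0, "z": 0.01, "ax": 0, "ay": 0, "az": 0}, {"hand": 0, "x": 0, "y": 0, "z": 0.01, "ax": 0, "ay": 0, "az": 0}]}}

```text
t: 11.75
tool_pos: [0.5704, -0.2539, 0.2863]
orientation: [-2.492, -1.912, 0.002]
force: [-3.3, 1.3, 5.2]
opening: 0.0007
gripper_force: 2.6
```

Contact at the expected height. Pressing down in small steps.

Request:
{"fn": "carry_out", "kwargs": {"targets": [{"hand": 0, "x": 0, "y": 0, "z": 0.006, "ax": 0, "ay": 0, "az": 0}, {"hand": 0, "x": 0, "y": 0, "z": 0.012, "ax": 0, "ay": 0, "az": 0}, {"hand": 0, "x": 0, "y": 0, "z": 0.018, "ax": 0, "ay": 0, "az": 0}, {"hand": 0, "x": 0, "y": 0, "z": 0.024, "ax": 0, "ay": 0, "az": 0}, {"hand": 0, "x": 0, "y": 0, "z": 0.03, "ax": 0, "ay": 0, "az": 0}, {"hand": 0, "x": 0, "y": 0, "z": 0.036, "ax": 0, "ay": 0, "az": 0}, {"hand": 0, "x": 0, "y": 0, "z": 0.042, "ax": 0, "ay": 0, "az": 0}, {"hand": 0, "x": 0, "y": 0, "z": 0.042, "ax": 0, "ay": 0, "az": 0}]}}

```text
t: 12.75
tool_pos: [0.5705, -0.2539, 0.2443]
orientation: [-2.492, -1.912, 0.001]
force: [-2.1, 1.3, 5.9]
opening: 0.0004
gripper_force: 3.0
```

Request:
{"fn": "carry_out", "kwargs": {"targets": [{"hand": 0, "x": 0, "y": 0, "z": 0.002, "ax": 0, "ay": 0, "az": 0}, {"hand": 0, "x": 0, "y": 0, "z": 0.003, "ax": 0, "ay": 0, "az": 0}, {"hand": 0, "x": 0, "y": 0, "z": 0.003, "ax": 0, "ay": 0, "az": 0}, {"hand": 0, "x": 0, "y": 0, "z": 0.003, "ax": 0, "ay": 0, "az": 0}]}}

```text
t: 13.25
tool_pos: [0.5705, -0.2539, 0.2421]
orientation: [-2.492, -1.912, 0.001]
force: [-4.8, 2.3, 10.9]
opening: 0.0006
gripper_force: 5.3
```

Run:
```python
from h import *
S=read_state(); print(S['t'],S['tool_pos'],S['force'])
P=camera_params('wrist');I,D=read_camera('wrist'); J,Ds=read_camera('scene'); T,Dt=read_camera('top')
top_rect('w paddle',(.571,-.2535),.03,.035,.075,D,P)
top_rect('s paddle',(.571,-.2535),.03,.03,.075,Ds,camera_params('scene'))
top_rect('block',(.52,.253),.04,.085,.115,Dt,camera_params('top'))
a=cv2.resize(J[220:340,70:230],(800,600),interpolation=3); cv2.imwrite('pics/c7.png',a)
```

```text
13.25 [ 0.57050293 -0.25392368  0.24211343] [-4.78271426  2.31216289 10.85311992]
w paddle 3295 0.0566 [ 0.5753 -0.242 ] ((571.0383911132812, -257.6799621582031), (51.49629592895508, 38.20492172241211), 75.13143920898438) px 286 357 249 339
s paddle 424 0.0548 [ 0.581  -0.2556] ((572.70166015625, -258.5011291503906), (49.97653579711914, 40.356937408447266), 73.6961441040039) px 163 191 274 297
block 260 0.099 [0.5179 0.2513] ((518.1539306640625, 252.39784240722656), (22.19928550720215, 46.88794708251953), 4.047263145446777) px 199 222 255 266
```

View pics/c7.png

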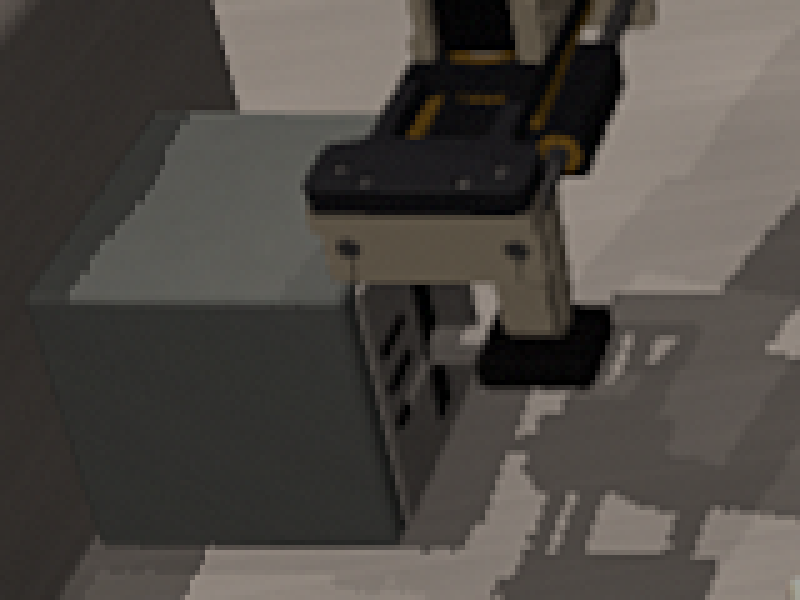

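Travel is about 0.0465 (10.9 N): the pointer is level with the third tick, crop (403,413). I'll add 1.5 mm to centre it at 0.048 and hold.

Request:
{"fn": "carry_out", "kwargs": {"targets": [{"hand": 0, "x": 0, "y": 0, "z": 0.0015, "ax": 0, "ay": 0, "az": 0}, {"hand": 0, "x": 0, "y": 0, "z": 0.0015, "ax": 0, "ay": 0, "az": 0}, {"hand": 0, "x": 0, "y": 0, "z": 0.0015, "ax": 0, "ay": 0, "az": 0}, {"hand": 0, "x": 0, "y": 0, "z": 0.0015, "ax": 0, "ay": 0, "az": 0}]}}

```text
t: 13.9
tool_pos: [0.5705, -0.2539, 0.2407]
orientation: [-2.492, -1.912, 0.001]
force: [-4.1, 2.2, 10.6]
opening: 0.0003
gripper_force: 5.5
```

```bash
python3 -c "
from plant import robot
print(robot.close_job())"
```

```text
the job is handed in; nothing more can be done
None
```

The job is handed in: the block stands home in its oblong pocket, released, and the closed fingers are holding the run lever at about 0.048 m, in the third click and short of the bottom stop.

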